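Roll the cardboard tube into the V-cradle and push it up to the stop

TASK

Get the longer cardboard tube ready for marking: with the fingers pushing on its side, roll it along the table, up the ramp and into the groove of the plywood V-cradle, then push gently on its end to slide it along the groove until its other end rests against the cradle's upright stop. Do not grasp or lift the tube at any time, and leave the shorter tube and everything else on the table where it is. Leave the tube lying still in the groove against the stop.

Things in the scene. Friction and masses are not known exactly. Their poses are not given: they have to be found in the camera images.
- tube: Longer of two closed cardboard tubes with white end caps: a cylinder 140 mm long, 50 mm diameter, 110 to 230 g, smooth (friction about 0.3); rolls easily, soon stops. Pushed high on its back it may jam against the ramp; at mid-height it rolls. Origin at its centre on its axis (25 mm up at the start); x runs along the tube (y, z turn as it rolls). Starts left or right of the cradle, 150 to 200 mm beside the groove, within 0.2 rad of parallel.
- cradle: Plywood V-cradle fixed to the table. Origin on the table under the groove, which runs along x (away from the robot) from x = -110 mm (open end) to the stop at 130 mm. Alike on both sides: groove bottom 2 mm up at y = 0, faces rise at 30 deg to crests 12.4 mm high at y = +-18 mm, then ramps fall to the table at y = +-73 mm. Cradle does not move.
- seat (a point): Where the long tube's centre is when it lies in the groove with its end against the stop: cradle x = 60 mm, y = 0, 30.9 mm above the table. Axes as the cradle's. The stop is an upright board at cradle x = 130 to 142 mm, 80 mm wide (y), 55 mm high, with a low brace behind it to x = 167 mm.
- short_tube: Bystander: a tube of the same make and diameter (50 mm) but only 80 mm long, lying on the other side of the cradle. Origin at its centre; x along the tube. Rolls at a touch.
- tape: Bystander: roll of white tape lying flat, 60 mm across, 22 mm high, on the near left. Origin under its centre.
- glue: Bystander: glue bottle, upright, 36 mm across, 110 mm high, beyond the cradle. Origin under its centre.
- scissors: Bystander: scissors with blue handles lying flat, 170 mm long, about 10 mm high, on the near right. Origin near the handles' joint, at table height.
- carton: Bystander: closed cardboard box 70 x 100 x 75 mm on the right. Origin under its centre.
- plate: Bystander: white paper plate, 210 mm across, 16 mm high, on the left. Origin under its centre.
- marker: Bystander: marker pen lying on the table, about 130 mm long, 16 mm thick, on the near right. Origin under it, near its middle.
- mug: Bystander: white mug, 80 mm across, 95 mm high, on the right. Origin under its centre.

How it is judged (in metres and radians):
On the way, in this order (a step that is already met when the one before it is completed fails the run):
1. the tube rolls along the table (turns at more than 0.5 rad/s) (angular speed of tube above 0.5 rad/s and distance of tube from where it was at the start of the episode above 0.015 m), for 0.1 s.
2. the tube lies in the groove, not yet at the stop (y of tube in the frame of seat between -0.005 and 0.005 m and z of tube in the frame of seat between -0.004 and 0.003 m and angle between the x axis of tube and the x axis of cradle, either way round below 0.06 rad), for 0.2 s.
3. the tube lies in the groove with its end against the stop (all of step 2 and x of tube in the frame of seat between -0.004 and 0.004 m), for 0.2 s.
At the end, for the whole second after the job is handed in: The long tube rests still in the groove (within 5 mm sideways, 3 mm in height and 0.06 rad of the groove), its end within 4 mm of the stop; no bystander has moved 20 mm (all of step 3 and linear speed of tube below 0.01 m/s and angular speed of tube below 0.3 rad/s and distance of each of short_tube, tape, glue, scissors, carton, plate, marker, mug from where it was at the start of the episode below 0.02 m); the robot touches nothing.
It fails at once if the long tube is lifted off the table on its way to the cradle (by more than 8 mm) ((y of tube in the frame of seat below -0.09 m or y of tube in the frame of seat above 0.09 m) and height (world z) of tube above 0.033 m).
It fails at once if the long tube is lifted over the cradle (centre over 48 mm; rolling over the crest takes it to 37 mm) (height (world z) of tube above 0.048 m).
It fails at once if the long tube is stood or tipped up by more than about 25 degrees (angle between tube's own x axis and vertical below 1.13 rad or angle between tube's own x axis and vertical above 2.01 rad).
It fails at once if the tube or cradle is pressed with more than 40 N (contact force between the fingers and tube above 40 N or contact force between the arm and cradle above 40 N).
It fails at once if the shorter tube or any other loose thing on the table is moved by 20 mm or more (distance of any of short_tube, tape, glue, scissors, carton, plate, marker, mug from where it was at the start of the episode above 0.02 m).
It also fails if it takes over 51 s, if anything falls off the work surface, if the arm or the gripper's body presses on something with over 40 N, if the wrist force passes 120 N, or if a joint passes its speed limit or range.

ROBOT

A 7-joint arm with a two-finger parallel gripper is mounted at the origin on the work surface. World frame = base frame: x ahead of the robot, y to its left, z up, the work surface at z = 0. Lengths are in mm, angles in rad, forces in N, time in s.
With the tool pointing down it reaches from about 400 to 875 mm from the base axis. Payload 4.4 kg.
Tool frame: the origin (TCP) lies between the finger pads; the fingertips stand ctrl.tcp_to_tips ahead of it and the grasp point (between the pads) lies 8 mm behind it (ctrl.tcp_to_tips is the distance from the TCP to the fingertips, in mm); z points along the fingers, y is the direction in which the jaws open and shut (so a half turn about z gives the same grasp; the last joint's range is limited). The gripper opens to 85 mm and grips with 20 to 120 N. Pads are 22 mm wide; open, the fingers measure 114 mm over their backs; the gripper's body (76 mm by 85 mm) begins 54 mm behind the grasp point. The pads swing forward as they close: fully open they stand 13 mm farther back than shut.
Start: joints at [1.247, 0.628, 0.038, 1.517, -0.027, 0.996, -0.02], TCP at [165.748, -628.527, 216.413] pointing down, gripper open.
Joint ranges: [-3.06, 3.06], [-0.37, 2.12], [-1.25, 1.32], [0.18, 2.47], [-1.1, 4.24], [0.23, 1.98], [-2.94, 2.94]. Speed limits (rad/s): [2.57, 2.57, 3.14, 3.14, 3.14, 3.14, 3.14].

INTERFACE

Orientations are given as [roll, pitch, yaw] about the fixed x, y, z axes, in that order (R = Rz(yaw) Ry(pitch) Rx(roll)).
In Python, from cell import ctrl gives the robot as it stands.
- The arm moves only by the tool send_rows, never from a script. Its argument "rows" is a list of rows, each an object of numbers: "x", "y", "z": the shift along the world's x, y, z in cm; "roll": the turn about the world's z in degrees; "claw": the closure, from 0 (fully open) to 1 (shut). A call has 1 to 5 rows; each row is the pose to reach, as a shift and turn from the pose commanded when the call began; what a row does not reach only later rows make up. A row lasts 1/12 s, in which the tool goes at most 41.7 mm and 7.16 degrees, less where a joint would pass 70% of its speed; a pose out of reach is approached as far as the arm can. A call with a gripper value outside its range is refused whole. The fingers move at their own pace and stop on an object; the grip force is fixed at half the most. Time passes only in rows, so rows that repeat a pose let the fingers close. It gives the time, the measured TCP pose, the force and the opening at its end, in the units of the state.
- ctrl.read_state(): the state, without advancing time (a new reading comes with each control period).
- ctrl.get_image(name): name is "scene" or "top" or "wrist"; returns (picture, depth): 384x512x3 uint8, blue, green, red; 384x512 float32, mm along the optical axis (not along the pixel's ray), 0 where there is no reading.
- ctrl.get_calibration(name): a dict with "intrinsics" (3x3 intrinsics, pixels), "T" (4x4, takes a point from camera to world coordinates). Camera axes: x right, y down, z forward; pixel columns grow to the right and rows downward; lengths in mm; the calibration is good to about 2 mm. A picture is of the moment at which its call begins: read the wrist's pose just before it. get_calibration takes no time and is no camera call; for the wrist camera it gives the pose at the moment of the call.
- ctrl.finish_job(): hands the job in, once; it reports no verdict.
Trained networks look in the newest picture that a camera, given by its name, has taken for a name from the list of things; names that differ only in an ending like _2 or _b are one class to them, and where a whole thing is asked for, a point or a joint stands for the part that bears it (a point fixed in the world has none). Each returns a list of dicts, best first, with "confidence" (0 to 1); they miss things now and then, are a little off and sometimes report something else, mostly with a low value. They report only what shows in the picture. A call takes as long as a camera call.
- ctrl.recognise(camera, query): "uv" ([column, row] in pixels, amid what is visible of it).
- ctrl.regions_of(camera, query): "region" (384x512 bool, what is visible of it) and "uv" ([column, row] in pixels, amid what is visible of it).
- ctrl.place_of(camera, query): "uv" ([column, row] in pixels: a listed point, or the origin of a listed thing).
The state is a dict: "clock": time; "qpos": joint angles; "qd": joint speeds; "tau": joint torques, N m; "eef_pos": TCP position; "tool_rot": TCP orientation; "force": force on the tool from outside, world axes, zero at the start; "torque": the same for the moment, N m; "width": finger opening in mm.
Only numpy, scipy, OpenCV 4.12 (cv2) and the standard library are available. Lean on these libraries where they do the work, as an engineer would, in place of code of your own. Each camera call takes 0.05 s, during which the arm holds its last target. There are 200 camera calls.

## Working session

There is one attempt and no reset: what is moved stays moved. The work goes in short steps, Python scripts to look and compute and a tool call to move; the robot and the scene stay as the last step left them, time stands still between calls to the robot, and variables do not carry over. Pictures are saved under pics/ and viewed, on a budget of 10 in all, crops included, one or two more only if the job needs it, and the job is handed in when it is done.

Besides the shell and the picture viewer there is one more tool, called by a JSON object that holds its "fn" and its "kwargs". send_rows: Moves the arm, as the interface text tells. Its arguments: {"type":"object","properties":{"rows":{"type":"array"}},"required":["rows"]}

```bash
mkdir -p pics
cat > h.py <<'E'
import numpy as np, cv2
from cell import ctrl
def snap(cam,name=None):
    im,d=ctrl.get_image(cam)
    if name: cv2.imwrite('pics/'+name,im)
    return im,d
def world(cam,uv,d):
    c=ctrl.get_calibration(cam);K=np.array(c['intrinsics']);T=np.array(c['T'])
    uv=np.atleast_2d(uv).astype(int); z=d[uv[:,1],uv[:,0]]
    p=np.c_[(uv[:,0]-K[0,2])/K[0,0]*z,(uv[:,1]-K[1,2])/K[1,1]*z,z]
    return (p@T[:3,:3].T+T[:3,3])[z>0]
def cloud(cam,reg,d):
    v,u=np.nonzero(reg); return world(cam,np.c_[u,v],d)
E
python3 - <<'E'
from h import *
s=ctrl.read_state();print(s['clock'],s['eef_pos'],s['tool_rot'],s['width'],ctrl.tcp_to_tips)
im,d=snap('top','top0.png')
for n in ['tube','short_tube','cradle','glue','carton','plate','mug','tape','scissors','marker']:
    for r in ctrl.regions_of('top',n)[:2]:
        p=cloud('top',r['region'],d)
        if len(p)<10: continue
        print(n,round(r['confidence'],2),r['uv'],'n',len(p),'med',np.median(p,0).round(),'lo',np.percentile(p,2,0).round(),'hi',np.percentile(p,98,0).round())
E
```

```text
0.0 [ 165.602726   -627.88520565  215.47887335] [-3.13971039e+00  2.56423436e-05  2.57789897e-01] 85.31379116362898 11.0
tube 0.58 [210.3, 194.5] n 728 med [565. 128.  45.] lo [496. 105.  25.] hi [634. 152.  53.]
short_tube 0.59 [324.4, 197.2] n 455 med [ 555. -205.   44.] lo [ 515. -233.   18.] hi [ 596. -181.   52.]
cradle 0.84 [262.4, 191.5] n 3801 med [592. -30.   5.] lo [ 471. -100.   -4.] hi [712.  42.  51.]
glue 0.63 [217.7, 124.7] n 168 med [790. 110.  70.] lo [781.  95.   9.] hi [805. 127. 112.]
carton 0.85 [427.2, 247.9] n 1027 med [ 411. -502.   72.] lo [ 377. -560.    9.] hi [ 446. -463.   78.]
plate 0.75 [89.6, 205.2] n 3543 med [546. 508.   7.] lo [451. 412.  -1.] hi [639. 599.  18.]
mug 0.62 [420.4, 188.6] n 944 med [ 591. -518.   46.] lo [ 535. -543.   -1.] hi [ 628. -466.   96.]
tape 0.67 [195.4, 270.1] n 156 med [347. 192.  19.] lo [314. 170.  -3.] hi [368. 227.  26.]
scissors 0.8 [384.3, 280.6] n 531 med [ 313. -394.    6.] lo [ 210. -433.   -5.] hi [ 361. -360.   13.]
marker 0.54 [294.9, 273.8] n 244 med [ 335. -132.   13.] lo [ 278. -148.   -4.] hi [ 401. -116.   19.]
```

View pics/top0.png

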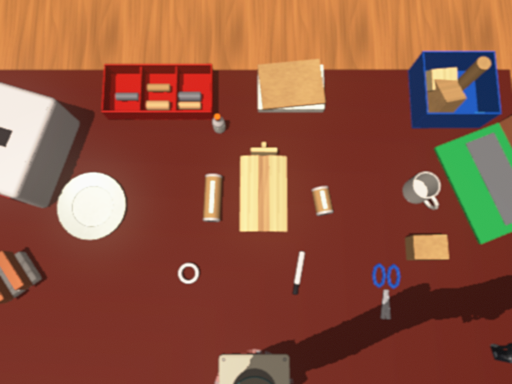

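Top view: long tube at about (210,195), left of the cradle at (262,192). The short tube is on the right at (324,197), and the near tape is at (190,272). Next I'll fit both axes.

```bash
cat >> h.py <<'E'
def rect(cam,d,n,zlo=-50,zhi=500):
    r=ctrl.regions_of(cam,n)
    if not r: return print(n,'none')
    p=cloud(cam,r[0]['region'],d); p=p[(p[:,2]>zlo)&(p[:,2]<zhi)]
    q=p[:,:2]; m=np.median(q,0); q=q[np.linalg.norm(q-m,axis=1)<200]
    w=np.linalg.svd(q-q.mean(0),full_matrices=False)[2][0]; w*=np.sign(w[0])
    t=(q-m)@w; s=(q-m)@np.array([-w[1],w[0]])
    a=np.percentile(t,[1,99]);b=np.percentile(s,[1,99])
    c=m+w*a.mean()+np.array([-w[1],w[0]])*b.mean()
    print(n,round(r[0]['confidence'],2),'c',c.round(1),'yaw',np.arctan2(w[1],w[0]).round(3),'L',np.ptp(a).round(),'W',np.ptp(b).round(),'ztop',np.percentile(p[:,2],95).round(1))
E
python3 - <<'E'
from h import *
for cam in ['top','scene']:
    im,d=snap(cam,cam+'1.png')
    rect(cam,d,'tube',35); rect(cam,d,'cradle',-10,16); rect(cam,d,'cradle',25,70); rect(cam,d,'short_tube',35)
    for n in ['seat','cradle','tube']:
        r=ctrl.place_of(cam,n)
        if r: print(n,r[0]['uv'],round(r[0]['confidence'],2),world(cam,r[0]['uv'],d).round())
E
```

```text
tube 0.84 c [565.6 128.8] yaw -0.053 L 139.0 W 44.0 ztop 51.9
cradle 0.66 c [587.6 -28.1] yaw -0.027 L 236.0 W 143.0 ztop 12.2
cradle 0.66 c [722.9 -28.3] yaw 1.57 L 77.0 W 35.0 ztop 56.8
short_tube 0.55 c [ 556.3 -207.7] yaw 0.175 L 79.0 W 43.0 ztop 51.0
seat [260.1, 175.6] 0.67 [[644. -18.  -2.]]
cradle [263.3, 197.5] 0.65 [[573. -27.   3.]]
tube [210.4, 195.1] 0.97 [[571. 135.  46.]]
tube 0.86 c [570.4 130.4] yaw -0.057 L 137.0 W 41.0 ztop 52.4
cradle 0.89 c [597.4 -29. ] yaw 0.034 L 251.0 W 145.0 ztop 13.1
cradle 0.89 c [726.4 -29. ] yaw -1.534 L 79.0 W 35.0 ztop 57.1
short_tube 0.6 c [ 559.4 -205.6] yaw 0.155 L 82.0 W 41.0 ztop 52.4
seat [222.6, 207.8] 0.7 [[632. -37.   2.]]
cradle [240.7, 198.8] 0.71 [[567. -31.   2.]]
tube [271.2, 227.5] 0.97 [[578. 132.  54.]]
```

View pics/scene1.png

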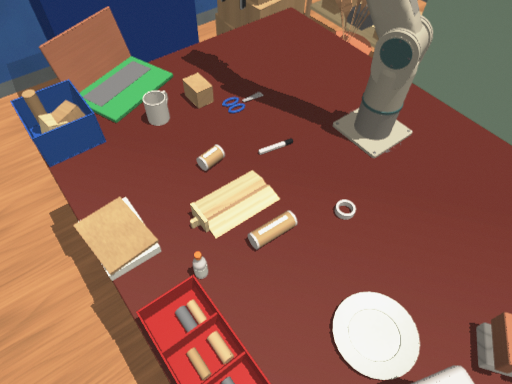

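{"fn": "send_rows", "kwargs": {"rows": [{"x":2.5,"y":3.3,"z":0.5,"roll":7},{"x":5.5,"y":6.5,"z":1,"roll":14},{"x":8.5,"y":9.3,"z":1.5,"roll":21},{"x":11.5,"y":12,"z":2,"roll":28},{"x":14.5,"y":14.8,"z":2,"roll":35}]}}

```text
$.rows[0]: bad value
```

Scene view: tube at (273,229) beside the cradle at (235,203), with a clear lane on the tube's outer side. The row format probably needs every field.

{"fn": "send_rows", "kwargs": {"rows": [{"x":2.5,"y":3.3,"z":0.5,"roll":7,"claw":0},{"x":5.5,"y":6.5,"z":1,"roll":14,"claw":0},{"x":8.5,"y":9.3,"z":1.5,"roll":21,"claw":0},{"x":11.5,"y":12,"z":2,"roll":28,"claw":0},{"x":14.5,"y":14.8,"z":2,"roll":35,"claw":0}]}}

```text
clock: 1.77
eef_pos: [311.8, -480.1, 237.7]
tool_rot: [3.139, 0.001, 0.874]
force: [0.1, -0.4, 0.2]
width: 85.1
```

{"fn": "send_rows", "kwargs": {"rows": [{"x":2.5,"y":3.2,"z":0,"roll":7,"claw":0},{"x":5,"y":6.4,"z":0,"roll":14,"claw":0},{"x":7.5,"y":9.6,"z":0,"roll":21,"claw":0},{"x":10,"y":12.8,"z":0,"roll":28,"claw":0},{"x":12.5,"y":16,"z":0,"roll":35,"claw":0}]}}

```text
clock: 2.18
eef_pos: [436.3, -319.4, 236.7]
tool_rot: [3.141, 0.001, 1.485]
force: [0.8, -0.9, -0.4]
width: 85.5
```

{"fn": "send_rows", "kwargs": {"rows": [{"x":1.2,"y":3.9,"z":0,"roll":1.5,"claw":0},{"x":2.4,"y":7.8,"z":0,"roll":1.5,"claw":0},{"x":3.6,"y":11.7,"z":0,"roll":1.5,"claw":0},{"x":4.8,"y":15.6,"z":0,"roll":1.5,"claw":0},{"x":6,"y":19.5,"z":0,"roll":1.5,"claw":0}]}}

```text
clock: 2.6
eef_pos: [495.7, -124.2, 236.7]
tool_rot: [3.141, 0.0, 1.505]
force: [0.8, -0.1, 0.0]
width: 85.4
```

{"fn": "send_rows", "kwargs": {"rows": [{"x":1.2,"y":3.9,"z":0,"roll":0,"claw":0},{"x":2.4,"y":7.8,"z":0,"roll":0,"claw":0},{"x":3.6,"y":11.7,"z":0,"roll":0,"claw":0},{"x":4.8,"y":15.6,"z":0,"roll":0,"claw":0},{"x":6,"y":19.5,"z":0,"roll":0,"claw":0}]}}

```text
clock: 3.02
eef_pos: [555.7, 70.9, 236.7]
tool_rot: [3.141, 0.0, 1.505]
force: [2.2, -0.4, -0.5]
width: 85.2
```

{"fn": "send_rows", "kwargs": {"rows": [{"x":0.4,"y":3.9,"z":0,"roll":0.6,"claw":0},{"x":0.8,"y":7.8,"z":0,"roll":0.6,"claw":0},{"x":1.2,"y":11.7,"z":0,"roll":0.6,"claw":0},{"x":1.2,"y":14,"z":-3,"roll":0.6,"claw":0},{"x":1.2,"y":14,"z":-7,"roll":0.6,"claw":0}]}}

```text
clock: 3.43
eef_pos: [569.2, 219.4, 169.4]
tool_rot: [3.133, -0.01, 1.525]
force: [0.9, 0.8, 0.8]
width: 85.7
```

{"fn": "send_rows", "kwargs": {"rows": [{"x":0,"y":0,"z":-3.5,"roll":0,"claw":0},{"x":0,"y":0,"z":-7,"roll":0,"claw":0},{"x":0,"y":0,"z":-10.5,"roll":0,"claw":0},{"x":0,"y":0,"z":-12.8,"roll":0,"claw":0},{"x":0,"y":0,"z":-13.2,"roll":0,"claw":0}]}}

```text
clock: 3.85
eef_pos: [564.3, 207.6, 30.0]
tool_rot: [-3.135, 0.004, 1.516]
force: [-0.5, -0.2, -1.2]
width: 85.6
```

Run:
```python
from h import *
s=ctrl.read_state();print(s['clock'],s['eef_pos'].round(1),s['tool_rot'].round(3))
im,d=snap('wrist','w1.png'); im2,d2=snap('scene'); cv2.imwrite('pics/w1.png',np.hstack([cv2.resize(im,(400,300)),cv2.resize(im2[100:340,150:470],(400,300))]))
rect('scene',d2,'tube',35)
```

```text
3.85 [564.3 207.6  30. ] [-3.135  0.004  1.516]
tube 0.74 c [587.1 127.5] yaw 0.02 L 105.0 W 43.0 ztop 52.2
```

View pics/w1.png

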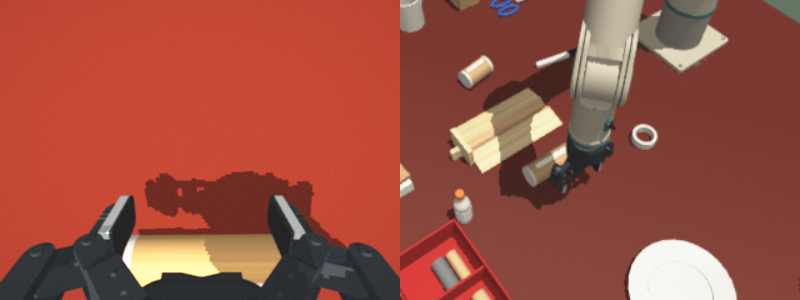

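Wrist view: both open fingers stand behind the tube, with tips near (125,200) and (275,200), and the tube is centred below them. I'll check the real tip height from the depth.

Run:
```python
from h import *
im,d=snap('wrist')
m=np.zeros(d.shape,bool); m[235:340,60:470]=1
p=cloud('wrist',m,d)
v,u=np.nonzero(m)
for x0,x1 in [(495,530),(600,640)]:
    q=p[(p[:,0]>x0)&(p[:,0]<x1)&(p[:,1]>160)&(p[:,2]>6)]
    print(len(q), q.min(0).round(1), q.max(0).round(1), np.percentile(q[:,2],[0,1,3,10,50]).round(1))
t=p[(abs(p[:,0]-565)<30)&(p[:,1]<160)&(p[:,2]>15)]
if len(t): print(t.min(0),t.max(0))
```

```text
5107 [500.1 199.5  64.5] [530.  228.5 128.9] [ 64.5  67.8  70.6  77.3 103.1]
5773 [600.  195.2  65.1] [639.8 225.  129.4] [ 65.1  68.1  71.2  78.6 109.4]
[535.00149388 140.40102017  15.06882421] [594.9421106  153.15258008  47.57280534]
```

Run:
```python
from h import *
im,d=snap('wrist')
for u in (150,160,350,356):
    for v in range(246,320,10):
        w=world('wrist',[u,v],d); print(u,v,d[v,u].round(), w.round() if len(w) else '')
```

```text
150 246 218.0 [[488. 188.   2.]]
150 256 223.0 [[486. 179.   1.]]
150 266 130.0 [[522. 223.  83.]]
150 276 125.0 [[523. 221.  89.]]
150 286 119.0 [[525. 221.  96.]]
150 296 120.0 [[525. 217.  96.]]
150 306 118.0 [[525. 214.  98.]]
150 316 119.0 [[525. 210.  99.]]
160 246 219.0 [[495. 188.   2.]]
160 256 138.0 [[523. 222.  75.]]
160 266 131.0 [[526. 222.  83.]]
160 276 131.0 [[525. 218.  83.]]
160 286 130.0 [[525. 214.  86.]]
160 296 131.0 [[525. 209.  86.]]
160 306 130.0 [[525. 206.  89.]]
160 316 132.0 [[524. 200.  88.]]
350 246 220.0 [[634. 179.   1.]]
350 256 137.0 [[610. 218.  76.]]
350 266 138.0 [[610. 213.  76.]]
350 276 138.0 [[610. 209.  78.]]
350 286 139.0 [[610. 204.  79.]]
350 296 138.0 [[610. 200.  81.]]
350 306 137.0 [[609. 196.  83.]]
350 316 197.0 [[625. 147.  36.]]
356 246 219.0 [[638. 180.   2.]]
356 256 139.0 [[614. 217.  74.]]
356 266 130.0 [[611. 217.  83.]]
356 276 128.0 [[610. 214.  86.]]
356 286 129.0 [[610. 210.  87.]]
356 296 130.0 [[610. 205.  87.]]
356 306 129.0 [[610. 202.  89.]]
356 316 129.0 [[610. 197.  91.]]
```

Run:
```python
from h import *
print({k:v.round(3) for k,v in ctrl.get_calibration('wrist').items()})
im,d=snap('scene')
p=cloud('scene',d>0,d)
q=p[(abs(p[:,0]-565)<75)&(abs(p[:,1]-207)<22)&(p[:,2]<110)]
for z in range(0,110,8):
    s=q[(q[:,2]>=z)&(q[:,2]<z+8)]
    if len(s): print(z,len(s),s[:,:2].min(0).round(),s[:,:2].max(0).round())
s=ctrl.read_state();print(s['eef_pos'],s['tool_rot'],s['clock'])
```

```text
{'intrinsics': array([[299.108,   0.   , 257.594],
       [  0.   , 299.108, 190.499],
       [  0.   ,   0.   ,   1.   ]]), 'T': array([[ 9.98000e-01, -5.40000e-02, -1.50000e-02,  5.71921e+02],
       [-5.60000e-02, -9.44000e-01, -3.26000e-01,  2.93307e+02],
       [ 3.00000e-03,  3.26000e-01, -9.45000e-01,  1.95388e+02],
       [ 0.00000e+00,  0.00000e+00,  0.00000e+00,  1.00000e+00]])}
0 435 [490. 185.] [640. 229.]
64 12 [525. 204.] [618. 224.]
72 19 [521. 208.] [626. 224.]
80 19 [514. 210.] [626. 225.]
88 14 [522. 213.] [627. 224.]
96 10 [521. 215.] [625. 224.]
104 4 [524. 214.] [625. 224.]
[568.91790548 209.70776267  36.51173553] [ 3.13817564e+00 -1.68054731e-03  1.51585647e+00] 4.15
```

{"fn": "send_rows", "kwargs": {"rows": [{"x":-0.2,"y":0,"z":-0.6,"roll":0,"claw":0},{"x":-0.2,"y":0,"z":-1.2,"roll":0,"claw":0},{"x":-0.2,"y":0,"z":-1.8,"roll":0,"claw":0},{"x":-0.2,"y":0,"z":-1.8,"roll":0,"claw":0}]}}

```text
clock: 4.48
eef_pos: [564.4, 208.6, 15.2]
tool_rot: [-3.14, 0.001, 1.516]
force: [-0.1, -0.2, 0.8]
width: 85.0
```

Run:
```python
from h import *
s=ctrl.read_state();print(s['clock'],s['eef_pos'].round(1),s['tool_rot'].round(3))
im,d=snap('wrist','w2.png'); im2,d2=snap('scene')
p=cloud('wrist',d>0,d); q=p[(abs(p[:,0]-567)<75)&(abs(p[:,1]-209)<25)]
print(np.histogram(q[:,2],np.arange(-4,110,6)))
p=cloud('scene',d2>0,d2); q=p[(abs(p[:,0]-567)<75)&(abs(p[:,1]-209)<25)]
print(np.histogram(q[:,2],np.arange(-4,110,6))[0])
cv2.imwrite('pics/w2.png',np.hstack([cv2.resize(im,(400,300)),cv2.resize(im2[180:300,230:390],(400,300))]))
```

```text
4.4833 [564.4 208.6  15.2] [-3.140e+00  1.000e-03  1.516e+00]
(array([7611, 8743,    0,    0,    0,    0,    0,    1,  269,  612,  741,
        855,  992,  997,  944, 1210, 3882, 5968]), array([ -4,   2,   8,  14,  20,  26,  32,  38,  44,  50,  56,  62,  68,
        74,  80,  86,  92,  98, 104]))
[597 161   0   0   0   0   0   0  10  12  12  12   9  11   4   9  35  50]
```

View pics/w2.png

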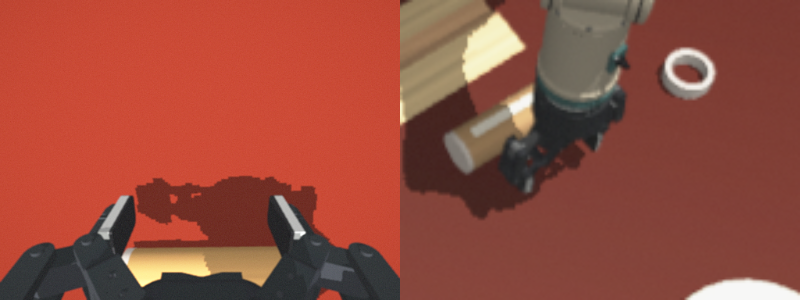

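Wrist view: the tube runs along the bottom edge near (210,262), with finger tips at (125,197) and (275,197). Depth from both cameras puts the open tips about 29 mm above the reported TCP, higher than the stated figures suggest. I'll half-close the fingers, which swings the pads forward and clears the body, then measure again.

{"fn": "send_rows", "kwargs": {"rows": [{"x":0.2,"y":0,"z":0,"roll":0,"claw":0.45},{"x":0.2,"y":0,"z":0,"roll":0,"claw":0.45},{"x":0.2,"y":0,"z":0,"roll":0,"claw":0.45},{"x":0.2,"y":0,"z":0,"roll":0,"claw":0.45},{"x":0.2,"y":0,"z":0,"roll":0,"claw":0.45}]}}

```text
clock: 5.0
eef_pos: [567.4, 209.1, 16.5]
tool_rot: [3.141, -0.0, 1.516]
force: [-0.4, 0.0, 0.5]
width: 47.2
```

```bash
cat > tips.py <<'E'
from h import *
s=ctrl.read_state();e=s['eef_pos'];print(s['clock'],e.round(1),s['tool_rot'].round(3),s['width'].round(1) if hasattr(s['width'],'round') else s['width'])
im,d=snap('wrist','wx.png')
p=cloud('wrist',d>0,d); q=p[(abs(p[:,0]-e[0])<70)&(abs(p[:,1]-e[1])<28)&(p[:,2]>8)]
for a in range(10,110,6):
    s=q[(q[:,2]>=a)&(q[:,2]<a+6)]
    if len(s)>3: print(a,len(s),'x',s[:,0].min().round(),s[:,0].max().round(),'y',s[:,1].min().round(),s[:,1].max().round())
E
python3 tips.py
```

```text
5.0 [567.4 209.1  16.5] [ 3.141 -0.     1.516] 47.21017983744769
34 126 x 537.0 597.0 y 197.0 221.0
40 390 x 530.0 603.0 y 196.0 222.0
46 503 x 529.0 604.0 y 196.0 222.0
52 548 x 529.0 603.0 y 196.0 222.0
58 644 x 529.0 604.0 y 196.0 222.0
64 622 x 529.0 603.0 y 196.0 222.0
70 873 x 532.0 606.0 y 196.0 223.0
76 996 x 513.0 621.0 y 206.0 224.0
82 2079 x 510.0 623.0 y 194.0 225.0
88 5421 x 509.0 624.0 y 193.0 225.0
94 2645 x 508.0 626.0 y 193.0 227.0
100 3261 x 506.0 628.0 y 194.0 228.0
106 5635 x 504.0 630.0 y 202.0 228.0
```

{"fn": "send_rows", "kwargs": {"rows": [{"x":0,"y":0,"z":-0.9,"roll":0,"claw":0.45},{"x":0,"y":0,"z":-1.8,"roll":0,"claw":0.45},{"x":0,"y":-1.0,"z":-1.8,"roll":0,"claw":0.45},{"x":0,"y":-2,"z":-1.8,"roll":0,"claw":0.45},{"x":0,"y":-3,"z":-1.8,"roll":0,"claw":0.45}]}}

```text
clock: 5.47
eef_pos: [567.0, 177.3, -2.1]
tool_rot: [-3.141, 0.001, 1.516]
force: [0.6, 0.4, -0.1]
width: 47.1
```

```bash
python3 tips.py | head -5
python3 - <<'E'
from h import *
im,d=snap('top');rect('top',d,'tube',35)
E
```

```text
5.4667 [567.  177.3  -2.1] [-3.141e+00  1.000e-03  1.516e+00] 47.08719807943775
16 144 x 537.0 596.0 y 162.0 186.0
22 403 x 530.0 603.0 y 149.0 187.0
28 521 x 529.0 604.0 y 160.0 186.0
34 554 x 529.0 604.0 y 161.0 186.0
tube none
```

{"fn": "send_rows", "kwargs": {"rows": [{"x":0,"y":-0.5,"z":0,"roll":0,"claw":0.45},{"x":0,"y":-1.0,"z":0,"roll":0,"claw":0.45},{"x":0,"y":-1.5,"z":0,"roll":0,"claw":0.45},{"x":0,"y":-2,"z":0,"roll":0,"claw":0.45},{"x":0,"y":-2.5,"z":0,"roll":0,"claw":0.45}]}}

```text
clock: 6.03
eef_pos: [567.4, 153.6, -1.5]
tool_rot: [3.141, 0.0, 1.516]
force: [0.3, -0.3, -0.5]
width: 47.1
```

{"fn": "send_rows", "kwargs": {"rows": [{"x":0,"y":-0.5,"z":0,"roll":0,"claw":0.45},{"x":0,"y":-1.0,"z":0,"roll":0,"claw":0.45},{"x":0,"y":-1.5,"z":0,"roll":0,"claw":0.45},{"x":0,"y":-2,"z":0,"roll":0,"claw":0.45},{"x":0,"y":-2.5,"z":0,"roll":0,"claw":0.45}]}}

```text
clock: 6.45
eef_pos: [567.4, 128.5, -1.6]
tool_rot: [3.142, -0.0, 1.516]
force: [0.1, 1.1, 0.6]
width: 47.3
```

Run:
```python
from h import *
im,d=snap('top');rect('top',d,'tube',30);im,d=snap('scene');rect('scene',d,'tube',30)
```

```text
return _methods._mean(a, axis=axis, dtype=dtype,
  ret = um.true_divide(
h.py:19: RuntimeWarning: Mean of empty slice.
  w=np.linalg.svd(q-q.mean(0),full_matrices=False)[2][0]; w*=np.sign(w[0])
Traceback (most recent call last):
  File "h.py", line 19, in rect
    w=np.linalg.svd(q-q.mean(0),full_matrices=False)[2][0]; w*=np.sign(w[0])
      ~~~~~~~~~~~~~~~~~~~~~~~~~~~~~~~~~~~~~~~~~~~~~~~~~^^^
IndexError: index 0 is out of bounds for axis 0 with size 0
```

```bash
cat > look.py <<'E'
from h import *
import sys
s=ctrl.read_state();e=s['eef_pos'];print(s['clock'],e.round(1),s['force'].round(1))
im,d=snap('wrist');im2,d2=snap('scene')
ylo,yhi=map(float,sys.argv[1:3])
p=cloud('wrist',d>0,d);q=p[(abs(p[:,0]-570)<80)&(p[:,1]<e[1]-13)&(p[:,2]>20)&(p[:,2]<66)&(p[:,1]>-60)]
print('wrist',len(q), q.min(0).round(), q.max(0).round()) if len(q) else 0
p=cloud('scene',d2>0,d2);q=p[(p[:,0]>440)&(p[:,0]<702)&(p[:,1]<yhi)&(p[:,1]>ylo)&(p[:,2]>28)&(p[:,2]<66)]
if len(q):
    print('scene',len(q),np.percentile(q,2,0).round(),np.percentile(q,98,0).round())
    f=np.polyfit(q[:,0],q[:,1],1);print('slope',f[0].round(3))
if len(sys.argv)>3: cv2.imwrite('pics/'+sys.argv[3],np.hstack([cv2.resize(im,(400,300)),cv2.resize(im2[150:300,150:350],(400,300))]))
E
python3 look.py 40 114 l1.png
```

```text
6.55 [567.3 127.5  -1.7] [ 0.5 -1.1  0.3]
wrist 8877 [494.  68.  20.] [636. 115.  53.]
scene 236 [569.  62.  29.] [637. 106.  53.]
slope 0.236
```

View pics/l1.png

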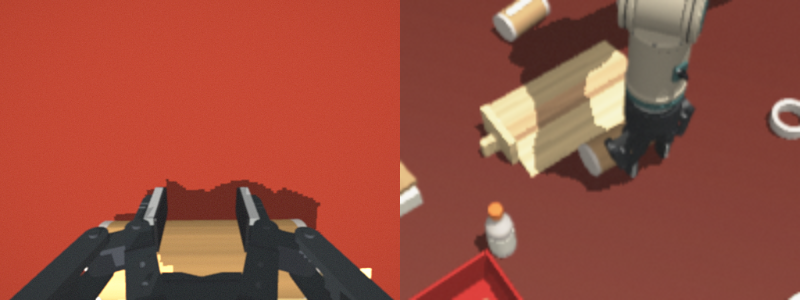

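Left half: the tube, end caps at about (108,225) and (300,225), sits square against both fingers. Right half: it lies just short of the ramp, near (597,157).

{"fn": "send_rows", "kwargs": {"rows": [{"x":0,"y":-0.5,"z":0,"roll":0.6,"claw":0.45},{"x":0,"y":-1.0,"z":0,"roll":1.2,"claw":0.45},{"x":0,"y":-1.5,"z":0,"roll":1.8,"claw":0.45},{"x":0,"y":-2,"z":0,"roll":2.4,"claw":0.45},{"x":0,"y":-2.5,"z":0,"roll":3.1,"claw":0.45}]}}

```text
clock: 7.07
eef_pos: [567.4, 103.4, -1.6]
tool_rot: [3.142, 0.0, 1.571]
force: [0.3, 0.7, 0.9]
width: 47.2
```

{"fn": "send_rows", "kwargs": {"rows": [{"x":0,"y":-0.4,"z":0,"roll":0,"claw":0.45},{"x":0,"y":-0.9,"z":0,"roll":0,"claw":0.45},{"x":0,"y":-1.4,"z":0,"roll":0,"claw":0.45},{"x":0,"y":-1.9,"z":0,"roll":0,"claw":0.45},{"x":0,"y":-2.4,"z":0,"roll":0,"claw":0.45}]}}

```text
clock: 7.48
eef_pos: [567.4, 79.8, -1.6]
tool_rot: [3.141, -0.0, 1.57]
force: [0.0, 1.0, 0.1]
width: 47.2
```

{"fn": "send_rows", "kwargs": {"rows": [{"x":0,"y":-0.4,"z":0,"roll":0,"claw":0.45},{"x":0,"y":-0.9,"z":0,"roll":0,"claw":0.45},{"x":0,"y":-1.4,"z":0,"roll":0,"claw":0.45},{"x":0,"y":-1.9,"z":0,"roll":0,"claw":0.45},{"x":0,"y":-2.4,"z":0,"roll":0,"claw":0.45}]}}

```text
clock: 7.9
eef_pos: [567.4, 55.7, -1.6]
tool_rot: [3.142, -0.0, 1.57]
force: [-0.1, 2.0, 0.3]
width: 46.7
```

```bash
python3 look.py -40 40
```

```text
7.9 [567.4  55.7  -1.6] [-0.1  2.   0.3]
wrist 9275 [492.   5.  20.] [632.  43.  59.]
scene 167 [582.  -5.  29.] [635.  39.  59.]
slope 0.165
```

{"fn": "send_rows", "kwargs": {"rows": [{"x":0,"y":-0.3,"z":0,"roll":0,"claw":0.45},{"x":0,"y":-0.7,"z":0,"roll":0,"claw":0.45},{"x":0,"y":-1.1,"z":0,"roll":0,"claw":0.45},{"x":0,"y":-1.5,"z":0,"roll":0,"claw":0.45},{"x":0,"y":-1.9,"z":0,"roll":0,"claw":0.45}]}}

```text
clock: 8.42
eef_pos: [567.4, 36.7, -1.6]
tool_rot: [3.142, 0.0, 1.57]
force: [-0.2, 0.8, 0.1]
width: 47.3
```

{"fn": "send_rows", "kwargs": {"rows": [{"x":0,"y":-0.2,"z":0,"roll":0,"claw":0.45},{"x":0,"y":-0.4,"z":0,"roll":0,"claw":0.45},{"x":0,"y":-0.6,"z":0,"roll":0,"claw":0.45},{"x":0,"y":-0.8,"z":0,"roll":0,"claw":0.45},{"x":0,"y":-1.0,"z":0,"roll":0,"claw":0.45}]}}

```text
clock: 8.83
eef_pos: [567.3, 27.0, -1.6]
tool_rot: [-3.142, 0.0, 1.571]
force: [-0.6, 0.4, 0.6]
width: 47.0
```

```bash
python3 look.py -70 12 l2.png
```

```text
8.8333 [567.3  27.   -1.6] [-0.6  0.4  0.6]
wrist 8150 [491. -11.  23.] [631.  14.  65.]
scene 155 [583. -33.  31.] [634.  12.  64.]
slope 0.187
```

View pics/l2.png

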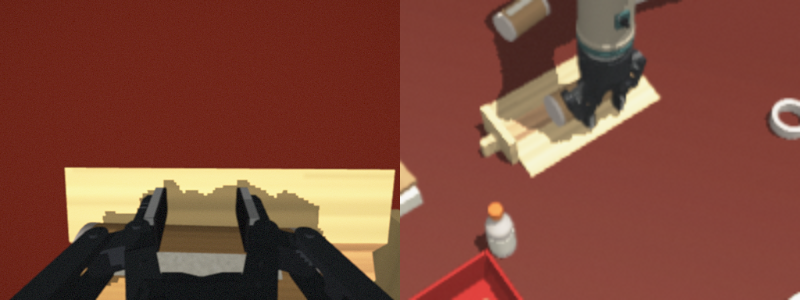

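Left half: the tube is still touching the fingers, under them near (200,240). Right half: it sits on the crest near (560,105), with its top at about 63 mm. I'll ease it over.

{"fn": "send_rows", "kwargs": {"rows": [{"x":0,"y":-0.15,"z":0,"roll":0,"claw":0.45},{"x":0,"y":-0.3,"z":0,"roll":0,"claw":0.45},{"x":0,"y":-0.45,"z":0,"roll":0,"claw":0.45},{"x":0,"y":-0.6,"z":0,"roll":0,"claw":0.45},{"x":0,"y":-0.7,"z":0,"roll":0,"claw":0.45}]}}

```text
clock: 9.35
eef_pos: [567.3, 19.7, -1.6]
tool_rot: [-3.141, 0.0, 1.57]
force: [-0.6, 0.2, -0.5]
width: 47.3
```

```bash
python3 look.py -70 5
```

```text
9.35 [567.3  19.7  -1.6] [-0.6  0.2 -0.5]
wrist 5988 [493. -26.  20.] [627.  -9.  58.]
scene 225 [573. -54.  30.] [634. -10.  61.]
slope 0.213
```

The tube has dropped in. I'll back off, lift and look.

{"fn": "send_rows", "kwargs": {"rows": [{"x":0,"y":1,"z":0,"roll":0,"claw":0.45},{"x":0,"y":2,"z":0.5,"roll":0,"claw":0.6},{"x":0,"y":2.5,"z":3,"roll":0,"claw":1},{"x":-2.5,"y":2.5,"z":6,"roll":0,"claw":1},{"x":-5.5,"y":2.5,"z":8.5,"roll":0,"claw":1}]}}

```text
clock: 9.87
eef_pos: [513.9, 48.0, 84.9]
tool_rot: [3.138, -0.002, 1.572]
force: [0.3, -0.3, 0.4]
width: -0.2
```

{"fn": "send_rows", "kwargs": {"rows": [{"x":-3,"y":-1.5,"z":0.5,"roll":0,"claw":1},{"x":-6,"y":-3,"z":0.5,"roll":0,"claw":1},{"x":-8,"y":-5,"z":0.5,"roll":0,"claw":1},{"x":-8,"y":-7,"z":0.5,"roll":0,"claw":1},{"x":-8,"y":-7.3,"z":0.5,"roll":0,"claw":1}]}}

```text
clock: 10.28
eef_pos: [430.8, -30.0, 88.9]
tool_rot: [-3.14, 0.002, 1.568]
force: [0.4, -1.1, 0.6]
width: -0.2
```

```bash
python3 tips.py | head -5; python3 look.py -60 3 l3.png
```

```text
10.2833 [430.8 -30.   88.9] [-3.140e+00  2.000e-03  1.568e+00] -0.21934402280959528
10 1246 x 468.0 501.0 y -58.0 -2.0
16 88 x 491.0 492.0 y -51.0 -8.0
22 108 x 491.0 500.0 y -54.0 -5.0
28 149 x 491.0 501.0 y -55.0 -4.0
10.3333 [432.4 -28.9  88.9] [-0.1 -0.  -0.6]
wrist 967 [490. -53.  20.] [626. -42.  54.]
scene 721 [495. -47.  30.] [633.  -4.  59.]
slope -0.023
```

View pics/l3.png

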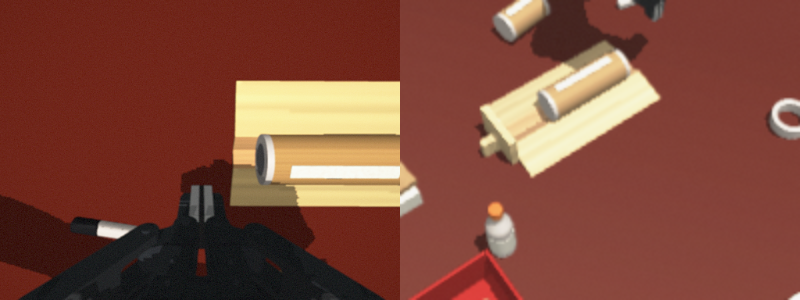

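Left half: the tube lies in the groove with its near end cap at (265,160), and the shut fingers stand beyond that end at (200,205). Right half: it is seated parallel to the groove, a gap short of the stop. Next I need the shut-tip height.

Run:
```python
from h import *
s=ctrl.read_state();e=s['eef_pos'];print(s['clock'],e.round(1))
im,d=snap('wrist')
p=cloud('wrist',d>0,d);q=p[(abs(p[:,0]-e[0])<25)&(abs(p[:,1]-e[1])<25)&(p[:,2]>40)]
for a in range(80,160,5):
    s=q[(q[:,2]>=a)&(q[:,2]<a+5)]
    if len(s)>3: print(a,len(s),s.min(0).round(),s.max(0).round())
t=p[(p[:,0]>480)&(p[:,0]<530)&(abs(p[:,1]+29)<35)&(p[:,2]>15)]
print(t[:,0].min(),np.percentile(t[:,0],1),np.percentile(t[t[:,2]>45][:,1],[1,99]),t[:,1].min(),t[:,1].max(),t[:,2].max())
```

```text
10.4333 [433.6 -26.5  88.8]
105 39 [426. -17. 108.] [439. -16. 110.]
110 205 [419. -21. 110.] [445. -15. 115.]
115 267 [419. -21. 115.] [446. -15. 120.]
120 311 [419. -21. 120.] [446. -15. 125.]
125 336 [419. -21. 125.] [446. -15. 130.]
130 375 [419. -21. 130.] [446. -15. 135.]
135 294 [419. -21. 135.] [446. -15. 140.]
140 577 [416. -38. 140.] [448. -15. 145.]
145 524 [409. -35. 145.] [458. -13. 150.]
150 1327 [409. -39. 150.] [459. -12. 155.]
155 1430 [409. -39. 155.] [459. -13. 160.]
480.00051503507785 480.3228893349015 [-50.12000517  -9.69857179] -55.549051615793644 -5.106506317484211 192.7661060801016
```

{"fn": "send_rows", "kwargs": {"rows": [{"x":0,"y":0,"z":-3.5,"roll":0,"claw":1},{"x":0,"y":0,"z":-6.5,"roll":0,"claw":1},{"x":1,"y":0,"z":-8.2,"roll":0,"claw":1},{"x":2,"y":0,"z":-8.2,"roll":0,"claw":1},{"x":3,"y":0,"z":-8.2,"roll":0,"claw":1}]}}

```text
clock: 10.9
eef_pos: [462.5, -25.6, 4.9]
tool_rot: [-3.139, -0.001, 1.574]
force: [-0.2, 0.5, -0.3]
width: -0.3
```

{"fn": "send_rows", "kwargs": {"rows": [{"x":0.4,"y":0,"z":0,"roll":0,"claw":1},{"x":0.8,"y":0,"z":0,"roll":0,"claw":1},{"x":1.2,"y":0,"z":0,"roll":0,"claw":1},{"x":1.6,"y":0,"z":0,"roll":0,"claw":1},{"x":2,"y":0,"z":0,"roll":0,"claw":1}]}}

```text
clock: 11.32
eef_pos: [482.0, -27.8, 6.6]
tool_rot: [-3.141, 0.0, 1.571]
force: [-0.8, -0.2, 0.3]
width: 0.5
```

```bash
python3 look.py -60 3 l4.png
```

```text
11.3167 [482.  -27.8   6.6] [-0.8 -0.2  0.3]
wrist 702 [537. -50.  49.] [601. -41.  56.]
scene 735 [483. -47.  30.] [639.  -4.  59.]
slope -0.046
```

View pics/l4.png

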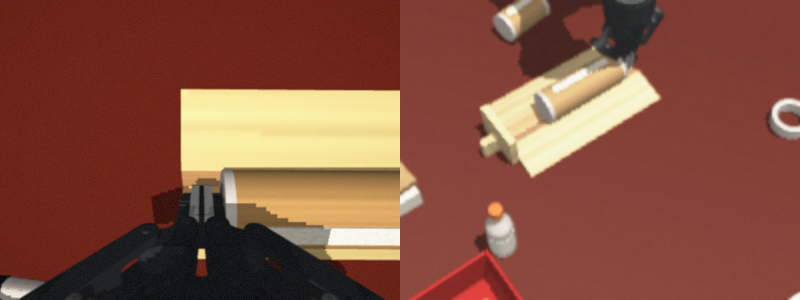

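Left half: the shut fingers touch the near end cap at (228,195). Right half: the tube still lies straight in the groove, its far end at (545,108), about 68 mm from the stop. Now I'll slide it.

{"fn": "send_rows", "kwargs": {"rows": [{"x":0.4,"y":0,"z":0,"roll":0,"claw":1},{"x":0.8,"y":0,"z":0,"roll":0,"claw":1},{"x":1.2,"y":0,"z":0,"roll":0,"claw":1},{"x":1.6,"y":0,"z":0,"roll":0,"claw":1},{"x":2,"y":0,"z":0,"roll":0,"claw":1}]}}

```text
clock: 11.83
eef_pos: [502.6, -28.0, 6.4]
tool_rot: [-3.141, 0.0, 1.57]
force: [-1.9, 0.1, 1.1]
width: -0.2
```

{"fn": "send_rows", "kwargs": {"rows": [{"x":0.4,"y":0,"z":0,"roll":0,"claw":1},{"x":0.8,"y":0,"z":0,"roll":0,"claw":1},{"x":1.2,"y":0,"z":0,"roll":0,"claw":1},{"x":1.6,"y":0,"z":0,"roll":0,"claw":1},{"x":2,"y":0,"z":0,"roll":0,"claw":1}]}}

```text
clock: 12.25
eef_pos: [522.8, -27.9, 6.4]
tool_rot: [3.142, -0.0, 1.57]
force: [-1.0, -0.1, 1.2]
width: 0.2
```

{"fn": "send_rows", "kwargs": {"rows": [{"x":0.4,"y":0,"z":0,"roll":0,"claw":1},{"x":0.8,"y":0,"z":0,"roll":0,"claw":1},{"x":1.1,"y":0,"z":0,"roll":0,"claw":1},{"x":1.4,"y":0,"z":0,"roll":0,"claw":1},{"x":1.6,"y":0,"z":0,"roll":0,"claw":1}]}}

```text
clock: 12.67
eef_pos: [538.8, -27.9, 6.4]
tool_rot: [3.141, -0.0, 1.57]
force: [-0.6, 0.2, -0.2]
width: 0.5
```

```bash
python3 look.py -60 3
```

```text
12.6667 [538.8 -27.9   6.4] [-0.6  0.2 -0.2]
wrist 697 [593. -52.  48.] [650. -41.  56.]
scene 768 [538. -47.  30.] [695.  -4.  60.]
slope -0.044
```

Far end is at about 695. I'll creep on until the force rises.

{"fn": "send_rows", "kwargs": {"rows": [{"x":0.15,"y":0,"z":0,"roll":0,"claw":1},{"x":0.3,"y":0,"z":0,"roll":0,"claw":1},{"x":0.45,"y":0,"z":0,"roll":0,"claw":1},{"x":0.6,"y":0,"z":0,"roll":0,"claw":1},{"x":0.7,"y":0,"z":0,"roll":0,"claw":1}]}}

```text
clock: 13.18
eef_pos: [545.5, -27.9, 6.4]
tool_rot: [3.142, -0.0, 1.57]
force: [-1.7, 0.9, 0.3]
width: 0.0
```

{"fn": "send_rows", "kwargs": {"rows": [{"x":0.1,"y":0,"z":0,"roll":0,"claw":1},{"x":0.2,"y":0,"z":0,"roll":0,"claw":1},{"x":0.3,"y":0,"z":0,"roll":0,"claw":1}]}}

```text
clock: 13.43
eef_pos: [548.3, -27.9, 6.4]
tool_rot: [-3.141, 0.0, 1.57]
force: [-0.4, -0.4, 0.7]
width: 0.1
```

{"fn": "send_rows", "kwargs": {"rows": [{"x":0.1,"y":0,"z":0,"roll":0,"claw":1},{"x":0.2,"y":0,"z":0,"roll":0,"claw":1}]}}

```text
clock: 13.6
eef_pos: [550.4, -27.9, 6.4]
tool_rot: [-3.142, 0.0, 1.57]
force: [-0.2, -1.7, 0.2]
width: -0.1
```

```bash
python3 look.py -60 3 l5.png
python3 - <<'E'
from h import *
im,d=snap('scene','s5.png')
cv2.imwrite('pics/s5.png',cv2.resize(im[180:250,180:270],(720,560)))
E
```

```text
13.6 [550.4 -27.9   6.4] [-0.2 -1.7  0.2]
wrist 547 [604. -52.  47.] [650. -41.  56.]
scene 717 [550. -46.  30.] [699.  -5.  60.]
slope -0.034
```

View pics/s5.png

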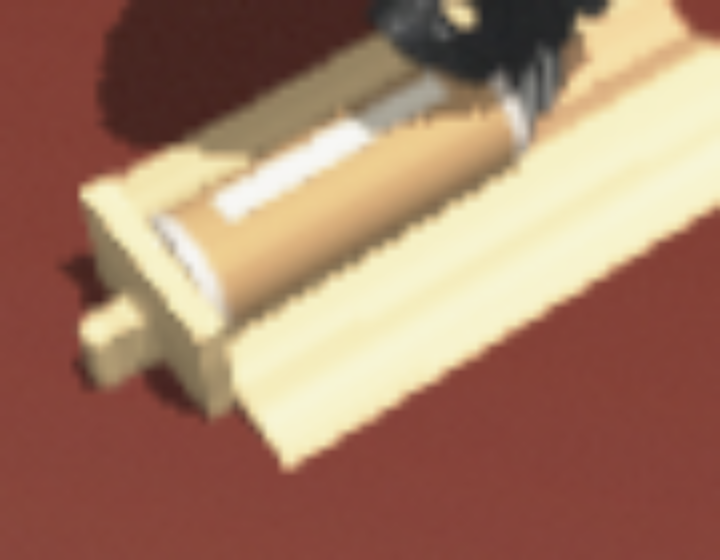

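The far cap at (195,265) is nearly at the stop, with the board overlapping it from this view. I'll continue in small steps.

{"fn": "send_rows", "kwargs": {"rows": [{"x":0.1,"y":0,"z":0,"roll":0,"claw":1},{"x":0.15,"y":0,"z":0,"roll":0,"claw":1}]}}

```text
clock: 13.92
eef_pos: [551.8, -27.9, 6.4]
tool_rot: [-3.141, 0.0, 1.57]
force: [-1.4, -0.8, 0.1]
width: -0.3
```

{"fn": "send_rows", "kwargs": {"rows": [{"x":0.1,"y":0,"z":0,"roll":0,"claw":1},{"x":0.15,"y":0,"z":0,"roll":0,"claw":1}]}}

```text
clock: 14.08
eef_pos: [553.4, -27.9, 6.4]
tool_rot: [3.142, -0.0, 1.57]
force: [-0.9, 0.2, 0.5]
width: 0.1
```

{"fn": "send_rows", "kwargs": {"rows": [{"x":0.1,"y":0,"z":0,"roll":0,"claw":1},{"x":0.1,"y":0,"z":0,"roll":0,"claw":1}]}}

```text
clock: 14.25
eef_pos: [553.7, -28.0, 6.3]
tool_rot: [-3.14, 0.0, 1.57]
force: [-2.6, -0.6, 2.1]
width: -0.3
```

{"fn": "send_rows", "kwargs": {"rows": [{"x":0.1,"y":0,"z":0,"roll":0,"claw":1},{"x":0.1,"y":0,"z":0,"roll":0,"claw":1}]}}

```text
clock: 14.42
eef_pos: [553.6, -28.0, 6.2]
tool_rot: [-3.138, 0.001, 1.57]
force: [-4.8, -0.1, 2.9]
width: -0.2
```

The TCP no longer advances and the force is rising (4.8 N), so the tube is on the stop. I'll retreat straight back, then lift.

{"fn": "send_rows", "kwargs": {"rows": [{"x":-0.5,"y":0,"z":0,"roll":0,"claw":1},{"x":-2,"y":0,"z":0,"roll":0,"claw":1},{"x":-5,"y":0,"z":0,"roll":0,"claw":1},{"x":-8,"y":0,"z":1.5,"roll":0,"claw":1},{"x":-10,"y":0,"z":5,"roll":0,"claw":1}]}}

```text
clock: 14.83
eef_pos: [450.6, -27.9, 54.3]
tool_rot: [-3.134, 0.0, 1.571]
force: [-0.5, -0.4, -0.4]
width: -0.3
```

{"fn": "send_rows", "kwargs": {"rows": [{"x":-1,"y":0,"z":4,"roll":0,"claw":1},{"x":-1,"y":0,"z":8,"roll":0,"claw":1},{"x":-1,"y":0,"z":10,"roll":0,"claw":1},{"x":-1,"y":0,"z":10,"roll":0,"claw":1},{"x":-1,"y":0,"z":10,"roll":0,"claw":1}]}}

```text
clock: 15.25
eef_pos: [447.2, -28.2, 157.8]
tool_rot: [3.136, 0.0, 1.569]
force: [0.4, -0.4, 0.4]
width: 0.2
```

Run:
```python
from h import *
s=ctrl.read_state();print(s['clock'],s['eef_pos'].round(1),s['qd'].round(3))
im,d=snap('scene'); rect('scene',d,'tube',30,61); rect('scene',d,'short_tube',35)
p=cloud('scene',d>0,d)
q=p[(abs(p[:,1]+28)<6)&(p[:,0]>520)&(p[:,0]<740)&(p[:,2]>30)&(p[:,2]<70)]
q=q[np.argsort(q[:,0])]; print('near end',q[:3].round(1).tolist())
h,e=np.histogram(q[:,0],np.arange(660,736,4)); print(list(zip(e.astype(int).tolist(),h.tolist())))
im2,d2=snap('top'); rect('top',d2,'tube',30,61); rect('top',d2,'short_tube',35)
cv2.imwrite('pics/f.png',np.hstack([cv2.resize(im[150:300,150:350],(400,300)),cv2.resize(im2[110:290,170:410],(400,300))]))
```

```text
15.25 [447.2 -28.2 157.8] [-0.02   0.049  0.031  0.031  0.007 -0.003 -0.003]
tube 0.65 c [639.1 -26.4] yaw -0.016 L 135.0 W 45.0 ztop 58.2
short_tube 0.89 c [ 559.3 -204.7] yaw 0.105 L 82.0 W 39.0 ztop 52.4
near end [[567.8, -29.7, 55.4], [569.1, -27.9, 53.4], [569.4, -32.6, 58.6]]
[(660, 6), (664, 6), (668, 6), (672, 6), (676, 3), (680, 6), (684, 7), (688, 5), (692, 6), (696, 5), (700, 8), (704, 3), (708, 6), (712, 5), (716, 7), (720, 7), (724, 4), (728, 2)]
tube 0.56 c [638.3 -27.6] yaw -0.044 L 136.0 W 48.0 ztop 57.1
short_tube 0.78 c [ 556.7 -207.9] yaw 0.151 L 80.0 W 43.0 ztop 51.6
```

View pics/f.png

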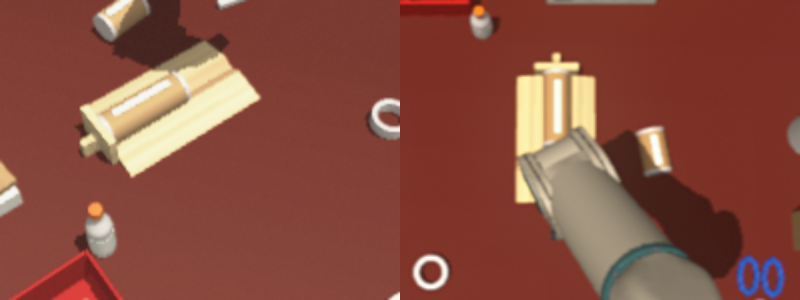

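Both halves show the tube in the groove with its far end on the stop (left at (100,130), right at (557,72)). The short tube, tape, glue and scissors look unmoved. Handing in.

```bash
python3 -c "
from cell import ctrl
print(ctrl.finish_job(), ctrl.read_state()['clock'])"
```

```text
the job is handed in; nothing more can be done
the job is handed in; nothing more can be done
```

I rolled the long tube along the table, up the ramp and into the groove with the half-closed fingers. I then slid it by its end with shut fingers until it met the stop, and handed the job in at about 15 s; no verdict is reported.

- **At the stop:** the fingers stopped advancing and the push rose to about 5 N. After backing off, the tube's centre measured (638–639, −26 to −28) mm, against my estimate of (637, −28) mm for the seat. I saw no gap at the stop.
- **Lie in the groove:** the tube's top was at 57–58 mm, as near as the cameras can tell what a seated tube should show. Two cameras put its angle at −0.016 and −0.044 rad. Both are inside the 0.06 limit, though the second has less margin, as the arm hid part of the tube in that view.
- **Bystanders:** the short tube re-measured within 3 mm of its start. I checked the tape, glue and scissors only by eye in the last pictures, and did not re-check the carton, plate, marker or mug. The arm stayed well clear of those four.
- **Disagreement:** the fingertips measured about 18–29 mm above the reported TCP, depending on closure, not ahead of it as `ctrl.tcp_to_tips` says. I set all pushing heights from the measured depth instead.

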